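# Push an empty tin under the flap of the empties box

### The job

Clear the small empty tin that stands in the lane on top of the empties box: with one fingertip press the sprung side plate down so that the flap over the well stands open and keep it down, while the other fingertip pushes the tin along the lane until it drops into the well. Then let the plate up so that the flap shuts over the tin. Only push the tin, never lift it, and leave the jars, bottles, brushes and bowl where they are.

Things in the scene. Friction and masses are not known exactly. Their poses are not given: they have to be found in the camera images.
- box: grey steel empties box fixed on the table. Origin on the table straight under the flap's hinge line; x runs along the lane towards the well, y from the hinge line towards the press plate, z up. In its frame (mm) the body spans x -120 to 130, y -154 to 8, and its flat top (deck) is at z 90. Nothing is under the press plate
- lane_start (a point): open end of the lane on the deck, on its centre line (box x -119, y -50, z 90). The lane runs along box x to x 36 between two aluminium rails, 15 mm high, 6 mm thick, 50 mm apart inside
- tin_center (a point): centre of the round steel tin, 40 mm diameter, 26 mm tall, 35 to 70 g, standing upright in the lane: this point is 13 mm above its underside (box z 103 while on the deck)
- well_mouth (a point): centre of the well's opening in the deck (box x 79, y -50, z 90); opening x 40 to 118, y -82 to -22, floor at z 10. The shut flap covers it
- flap (a joint): angle of flap and press plate, one rigid bent piece on a hinge along box x at y 0, z 95. 0 = shut, flap flat over the well; a spring shuts it when let go. Pressing the plate down turns the flap up. At 0.85 the plate is level, top face at z 97: a fingertip at that height can slide on it along x and the flap stays up. Stop at 1.05. The tin fits under the flap from about 0.75
- hinge (a point): point on the hinge axis (box x -32, y 0, z 95). On its -y side a 4 mm aluminium flap with a turned-up front edge covers the well: box x 41 to 125, out to y -83; open it reaches at most 80 mm above the hinge
- plate_edge (a point): middle of the outer edge of the 4 mm ribbed steel press plate; moves with it. The plate runs beside the lane from box x -134 to 70 and reaches 70 mm out from the hinge. Shut, it slopes up at 0.85 rad: this point is then at box x -32, y 46, z 148. Pressing it fully down takes about 2 to 6 N at 25 to 40 mm from the hinge
- jar_a: small amber jar with a black cap, 29 mm across, 36 mm tall; stands on the wide side strip of the box's deck; a bystander, origin at its underside near the middle
- jar_b: small clear jar with a white cap, 33 mm across, 42 mm tall; stands on the same side strip; a bystander, origin at its underside near the middle
- bottle_a: black paint bottle with a white nozzle, 52 mm across, 130 mm tall; on the table beside the box; a bystander, origin at its underside near the middle
- bottle_b: brown-red paint bottle with a white nozzle, 44 mm across, 110 mm tall; on the table beside the box; a bystander, origin at its underside near the middle
- brush_pot: steel pot of brushes, 72 mm across, brushes up to about 205 mm above the table; on the table on the press-plate side of the box; a bystander, origin at its underside near the middle
- brush: paint brush lying on the table on the press-plate side, 170 mm long, along its x axis; a bystander, origin at its underside near the middle
- bowl: white bowl, 90 mm across, 40 mm tall; on the table beside the box; a bystander, origin at its underside near the middle
- tin: the same tin, origin at the centre of its underside

How it is judged:
By the outcome, as a careful person would: the job done as asked, in the order asked, and still so for the second after the job is handed in, with the robot touching nothing.
It also fails if it takes over 38 s, if anything falls off the work surface, if the arm or the gripper's body presses on something with over 40 N, if the wrist force passes 120 N, or if a joint passes its speed limit or range.

### The arm

A 6-joint arm with a two-finger parallel gripper is mounted at the origin on the work surface. World frame = base frame: x ahead of the robot, y to its left, z up, the work surface at z = 0. Lengths are in m, angles in rad, forces in N, time in s.
With the tool pointing down it reaches from about 0.3 to 0.775 m from the base axis. Payload 14.6 kg.
Tool frame: the origin (TCP) lies on the centre line of the jaws, within the pads' length; the fingertips stand 11 mm ahead of it and the grasp point (between the pads) lies 8 mm behind it; y points along the fingers, x is the direction in which the jaws open and shut, and the axes are right-handed (so a half turn about y gives the same grasp; the last joint's range is limited). The gripper opens to 94 mm and grips with 3 to 60 N. Pads are 16 mm wide; open, the fingers measure 119 mm over their backs; the gripper's body (75 mm by 177 mm) begins 78 mm behind the grasp point.
Start: joints at [1.085, 0.3, 1.521, -0, 1.321, -0.067], TCP at [0.224, 0.502, 0.185] pointing down, gripper open.
Joint ranges: [-3.03, 3.03], [-0.79, 2.21], [0.23, 2.52], [-1.04, 4.18], [0, 3.07], [-2.55, 2.55]. Speed limits (rad/s): [2.22, 2.22, 2.57, 3.14, 3.14, 3.14].

### API

Orientations are given as [roll, pitch, yaw] about the fixed x, y, z axes, in that order (R = Rz(yaw) Ry(pitch) Rx(roll)).
In Python, from station import ctrl, imaging gives the robot as it stands. The module is installed in compiled form; this text tells all that it offers.
- The arm moves only by the tool apply_moves, never from a script. Its argument "deltas" is a list of rows, each an object with "dp": the shift along the tool's x, y, z in m, a list of three; "roll": the turn about the tool's y in rad; "grip": the closure, from -1 (fully open) to 1 (shut). In form: [{"dp": [tx, ty, tz], "roll": roll, "grip": grip}, ...]. A call has 1 to 10 rows; each row shifts and turns the commanded pose from where the row before left it, along the tool's axes as they then stand; what a row does not reach is not made up. A row lasts 1/8 s, in which the tool goes at most 62.5 mm and 10.7 degrees, less where a joint would pass 70% of its speed; a pose out of reach is approached as far as the arm can. A call with a gripper value outside its range is refused whole. The fingers move at their own pace and stop on an object; "newtons" is the grip in N (left out, the last holds). Time passes only in rows, so rows that do not move let the fingers close. It gives the time, the measured TCP pose, the force and the opening at its end, in the units of the state.
- ctrl.get_obs(): the state, without advancing time (a new reading comes with each control period).
- imaging.camera(name): name is "scene" or "top" or "wrist"; returns the picture (480x640x3 uint8, blue, green, red); there is no depth.
- imaging.camera_info(name): a dict with "K" (3x3 intrinsics, pixels), "world_from_camera" (4x4, takes a point from camera to world coordinates). Camera axes: x right, y down, z forward; pixel columns grow to the right and rows downward; lengths in m; the calibration is good to about 2 mm. A picture is of the moment at which its call begins: read the wrist's pose just before it. camera_info takes no time and is no camera call; for the wrist camera it gives the pose at the moment of the call.
- ctrl.hand_in(): hands the job in, once; it reports no verdict.
The state is a dict: "time_s": time; "qpos": joint angles; "joint_vel": joint speeds; "tau": joint torques, N m; "ee_pos": TCP position; "eef_rot": TCP orientation; "force": force on the tool from outside, world axes, zero at the start; "moment": the same for the moment, N m; "grip_width": finger opening in m.
Only numpy, scipy, OpenCV 4.12 (cv2) and the standard library are available. Lean on these libraries where they do the work, as an engineer would, in place of code of your own. Each camera call takes 0.05 s, during which the arm holds its last target. There are 200 camera calls.

## Working session

There is one attempt and no reset: what is moved stays moved. The work goes in short steps, Python scripts to look and compute and a tool call to move; the robot and the scene stay as the last step left them, time stands still between calls to the robot, and variables do not carry over. Pictures are saved under pics/ and viewed, about 8 in all and at most 12, crops included, and the job is handed in when it is done.

Besides the shell and the picture viewer there is one more tool, called as name(argument=value, ...) on one line, values as JSON. apply_moves: Moves the arm, as the interface text tells. Its arguments: {"type":"object","properties":{"deltas":{"type":"array"},"newtons":{"type":"number"}},"required":["deltas"]}

```bash
mkdir -p pics
python3 - <<'E'
from station import ctrl, imaging
import cv2, numpy as np
np.set_printoptions(precision=4,suppress=True)
print(ctrl.get_obs())
for n in("scene","top"):
    cv2.imwrite(f"pics/{n}0.png",imaging.camera(n)); i=imaging.camera_info(n); print(n,i["K"],i["world_from_camera"])
E
```

```text
{'time_s': 0.0, 'qpos': array([ 1.0854,  0.3005,  1.5216, -0.    ,  1.3207, -0.0666]), 'joint_vel': array([ 0.0008, -0.0014,  0.0021, -0.0021,  0.0012, -0.002 ]), 'tau': array([ -0.0007, -53.181 , -35.2744,   0.0708,   0.0243,  -0.0001]), 'ee_pos': array([0.2235, 0.5022, 0.1843]), 'eef_rot': array([-1.5707,  0.0012,  1.152 ]), 'force': array([-0.1707,  0.3592, -0.3008]), 'moment': array([0.0314, 0.0008, 0.0029]), 'grip_width': 0.09423730830168586}
scene [[547.5864   0.     321.6675]
 [  0.     547.5864 242.0903]
 [  0.       0.       1.    ]] [[-0.6189  0.5369 -0.5733  1.0592]
 [ 0.7852  0.4026 -0.4706  0.4676]
 [-0.0218 -0.7414 -0.6707  0.7094]
 [ 0.      0.      0.      1.    ]]
top [[453.0487   0.     324.802 ]
 [  0.     453.0487 234.7088]
 [  0.       0.       1.    ]] [[-0.0096 -0.9932  0.116   0.4478]
 [-0.9993  0.0053 -0.0372  0.0732]
 [ 0.0363 -0.1163 -0.9925  0.8536]
 [ 0.      0.      0.      1.    ]]
```

View pics/scene0.png

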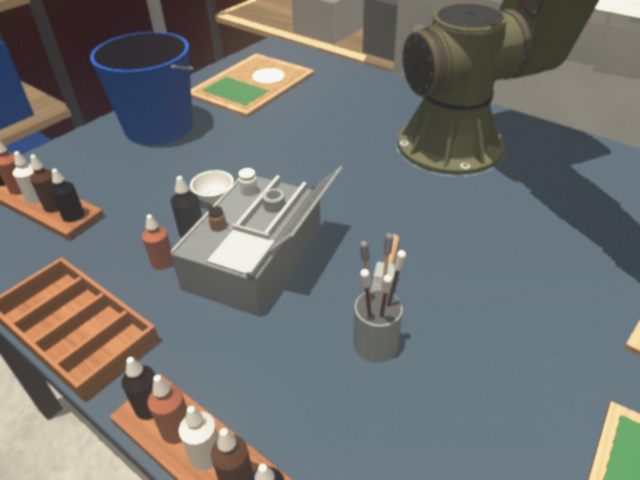

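View pics/top0.png

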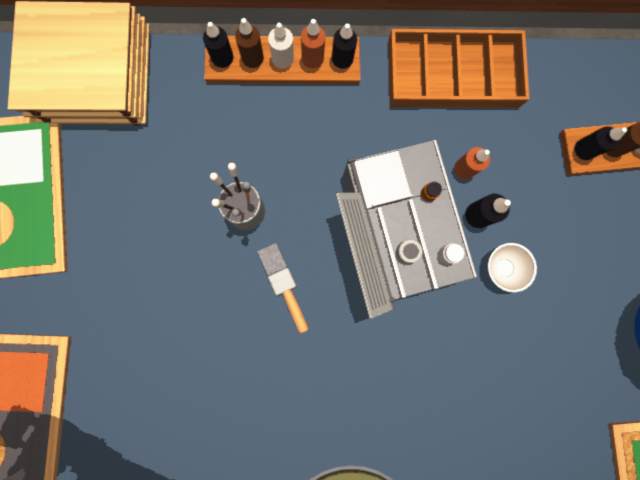

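The scene view shows the box with its plate raised on the pot side and the tin in the lane. In the top view the deck corners are near (436,142), (474,275) and (349,160), and the tin is near (410,252).

Run:
```python
import cv2
a=cv2.imread("pics/top0.png")[130:330,325:485]; cv2.imwrite("pics/topc.png",cv2.resize(a,None,fx=3.0,fy=3.0,interpolation=cv2.INTER_CUBIC))
```

```text
(no output)
```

View pics/topc.png

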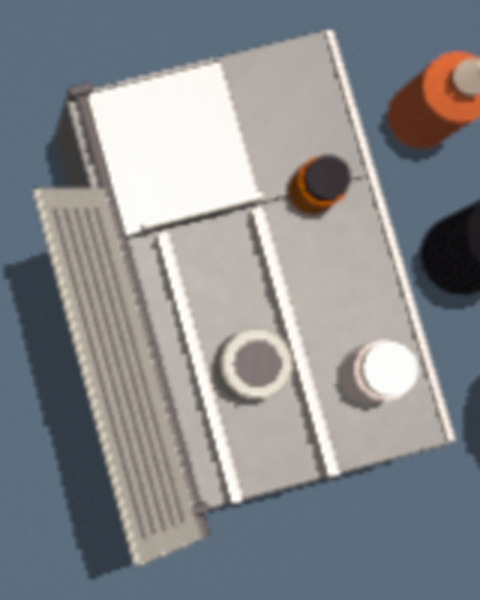

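```bash
cat > h.py <<'E'
import numpy as np
from station import ctrl, imaging
from scipy.optimize import least_squares
np.set_printoptions(precision=4,suppress=True)
def ray(n,u,v,z,info=None):
    i=info or imaging.camera_info(n); T=np.array(i["world_from_camera"])
    d=T[:3,:3]@np.linalg.inv(i["K"])@[u,v,1]; return T[:3,3]+d*(z-T[2,3])/d[2]
def R(a): return np.array([[np.cos(a),-np.sin(a)],[np.sin(a),np.cos(a)]])
E
python3 - <<'E'
from h import *
P=[((332,30),(130,-154,90)),((453,440),(-120,-154,90)),((258,208),(36,-78,105)),((333,475),(-119,-78,105)),((163,235),(36,-22,105)),((237,502),(-119,-22,105)),((35,190),(70,46,148)),((135,565),(-134,46,148))]
W=np.array([ray("top",325+(c[0]-1)/3,130+(c[1]-1)/3,b[2]/1e3)[:2] for c,b in P]); B=np.array([b[:2] for _,b in P])/1e3
s=least_squares(lambda p:(B@R(p[2]).T+p[:2]-W).ravel(),[.5,0,.2],loss="soft_l1",f_scale=.002)
p=s.x;print(p);print(1e3*(B@R(p[2]).T+p[:2]-W))
t=ray("top",325+255/3,130+365/3,.116)[:2]
print("tin box",R(p[2]).T@(t-p[:2])*1e3)
for b in [(-100,-10),(20,-10)]: print(b,R(p[2])@np.array(b)/1e3+p[:2])
o=ctrl.get_obs()
from scipy.spatial.transform import Rotation as Q
print(Q.from_euler("xyz",o["eef_rot"]).as_matrix())
E
```

```text
[ 0.5412 -0.0335  0.2469]
[[ 0.7453  0.2656]
 [-1.9408 -0.7412]
 [-0.1919  0.4531]
 [-0.5542 -0.4563]
 [ 1.3912  0.5307]
 [-0.0197  0.017 ]
 [ 0.9812  0.3744]
 [-0.6103 -0.4762]]
tin box [-49.7829 -50.1818]
(-100, -10) [ 0.4467 -0.0677]
(20, -10) [ 0.563  -0.0384]
[[ 0.4066 -0.0005 -0.9136]
 [ 0.9136 -0.0009  0.4066]
 [-0.001  -1.      0.    ]]
```

apply_moves(deltas=[{"dp": [0,-0.02,0],"roll": -0.1665,"grip": -0.49},{"dp": [0,-0.02,0],"roll": -0.1665,"grip": -0.49},{"dp": [0,-0.02,0],"roll": -0.1665,"grip": -0.49},{"dp": [0,-0.02,0],"roll": -0.1665,"grip": -0.49},{"dp": [-0.043,0,-0.0055],"roll": 0,"grip": -0.49},{"dp": [-0.043,0,-0.0055],"roll": 0,"grip": -0.49},{"dp": [-0.043,0,-0.0055],"roll": 0,"grip": -0.49},{"dp": [-0.043,0,-0.0055],"roll": 0,"grip": -0.49},{"dp": [-0.043,0,-0.0055],"roll": 0,"grip": -0.49},{"dp": [-0.043,0,-0.0055],"roll": 0,"grip": -0.49}], newtons=40)

```text
time_s: 1.35
ee_pos: [0.319, 0.259, 0.2647]
eef_rot: [-1.571, 0.0, 1.818]
force: [1.5, 0.4, 0.4]
grip_width: 0.0702
```

apply_moves(deltas=[{"dp": [-0.043,0,-0.0055],"roll": 0,"grip": -0.49},{"dp": [-0.043,0,-0.0055],"roll": 0,"grip": -0.49},{"dp": [-0.043,0,-0.0055],"roll": 0,"grip": -0.49},{"dp": [-0.043,0,-0.0055],"roll": 0,"grip": -0.49},{"dp": [-0.043,0,-0.0055],"roll": 0,"grip": -0.49},{"dp": [-0.043,0,-0.0055],"roll": 0,"grip": -0.49},{"dp": [-0.043,0,-0.0055],"roll": 0,"grip": -0.49},{"dp": [-0.043,0,-0.0055],"roll": 0,"grip": -0.49},{"dp": [0,0,0],"roll": 0,"grip": -0.49},{"dp": [0,0,0],"roll": 0,"grip": -0.49}])

```text
time_s: 2.6
ee_pos: [0.4454, -0.062, 0.2646]
eef_rot: [-1.57, -0.0, 1.818]
force: [-0.2, -0.3, 0.2]
grip_width: 0.0702
```

```bash
cat >> h.py <<'E'
p=np.array([ 0.5412,-0.0335,0.2469])
def st():
    o=ctrl.get_obs(); e=o["ee_pos"]
    print("t",o["time_s"],"box mm",R(p[2]).T@(e[:2]-p[:2])*1e3,"z",e[2],"rot",o["eef_rot"],"F",o["force"],"w",o["grip_width"],"q6",o["qpos"][5])
E
python3 - <<'E'
from h import *; import cv2
st()
cv2.imwrite("pics/w1.png",imaging.camera("wrist"))
E
```

```text
t 2.6 box mm [-99.8978  -4.1731] z 0.26464694207382095 rot [-1.5704 -0.0004  1.8178] F [-0.2298 -0.2931  0.2101] w 0.07017346769558047 q6 -2.0376670108526582
```

View pics/w1.png

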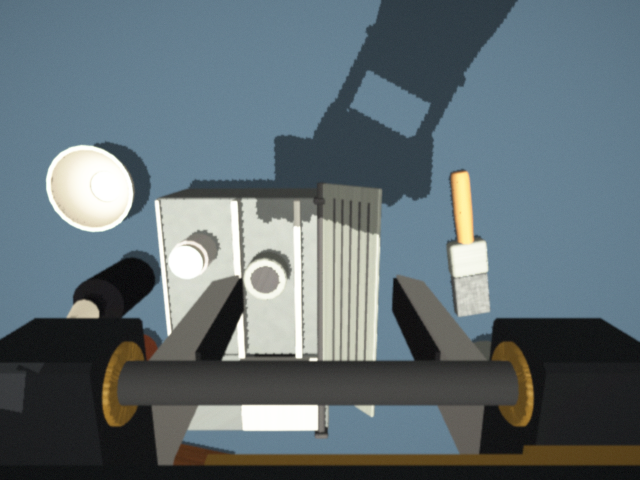

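The wrist view shows the tin at (265,277) between the rails, with the plate to its right and the fingers straddling the hinge. I'll check the box frame against this view.

Run:
```python
from h import *
for n,u,v,z in [("tin",265,278,.116),("railL(-78,-119)",240,202,.105),("railR(-22,-119)",297,202,.105),("plate edge -134,46",380,189,.148),("deck -120,-154",158,201,.09)]:
    print(n,R(p[2]).T@(ray("wrist",u,v,z)[:2]-p[:2])*1e3)
```

```text
tin [-49.9241 -52.8112]
railL(-78,-119) [-117.6285  -74.6481]
railR(-22,-119) [-117.7411  -23.6547]
plate edge -134,46 [-133.9723   43.5231]
deck -120,-154 [-116.3384 -153.8695]
```

apply_moves(deltas=[{"dp": [-0.006,0.02,0],"roll": 0,"grip": -0.49},{"dp": [0,0.03,0],"roll": 0,"grip": -0.49},{"dp": [0,0.03,0],"roll": 0,"grip": -0.49},{"dp": [0,0.02,0],"roll": 0,"grip": -0.49},{"dp": [0,0.012,0],"roll": 0,"grip": -0.49},{"dp": [0,0.012,0],"roll": 0,"grip": -0.49},{"dp": [0,0.01,0],"roll": 0,"grip": -0.49},{"dp": [0,0.01,0],"roll": 0,"grip": -0.49},{"dp": [0,0.007,0],"roll": 0,"grip": -0.49},{"dp": [0,0,0],"roll": 0,"grip": -0.49}])

```text
time_s: 3.9
ee_pos: [0.447, -0.0682, 0.1135]
eef_rot: [-1.57, -0.0, 1.818]
force: [-0.8, -0.2, 1.4]
grip_width: 0.07
```

Run:
```python
from h import *; import cv2
st()
a=imaging.camera("scene")[120:320,140:400];b=imaging.camera("top")[130:330,300:500]
cv2.imwrite("pics/s2.png",np.hstack([cv2.resize(a,(442,340)),cv2.resize(b,(340,340))]))
```

```text
t 3.9 box mm [-99.8737 -10.6245] z 0.11348382813819255 rot [-1.5702 -0.0003  1.8179] F [-0.7949 -0.2139  1.4036] w 0.06999794599861112 q6 -2.050419917324303
```

View pics/s2.png

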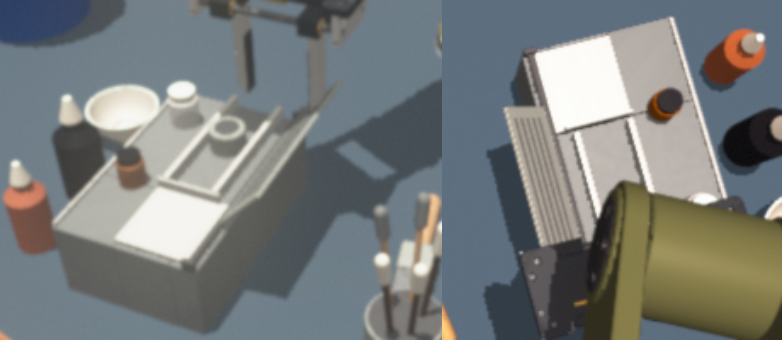

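Run:
```python
from h import *; import cv2
st()
for n in ("scene",):
    i=imaging.camera_info(n);T=np.linalg.inv(i["world_from_camera"])
    for b in [(-100,-51,102),(-100,31,102),(-100,31,160),(-100,-51,160),(-134,46,148),(70,46,148)]:
        w=np.r_[R(p[2])@np.array(b[:2])/1e3+p[:2],b[2]/1e3,1]; c=(T@w)[:3]; u=i["K"]@c/c[2]; print(b,(u[:2]-[140,120])*1.7)
```

```text
t 4.0 box mm [-99.5921 -10.7704] z 0.11408413740156989 rot [-1.5711  0.0002  1.8179] F [ 0.2246 -0.8849 -0.4523] w 0.06977285187771964 q6 -2.0504097058350004
(-100, -51, 102) [249.395  112.3926]
(-100, 31, 102) [317.6906 129.7555]
(-100, 31, 160) [316.8229  84.8379]
(-100, -51, 160) [245.8515  67.9717]
(-134, 46, 148) [342.9222  80.2833]
(70, 46, 148) [256.979  198.3865]
```

Run:
```python
from h import *; import cv2
a=imaging.camera("scene")[110:230,220:370];st();b=imaging.camera("wrist");st()
cv2.imwrite("pics/s3.png",np.hstack([cv2.resize(a,(375,300),interpolation=cv2.INTER_CUBIC),cv2.resize(b,(400,300))]))
```

```text
t 4.05 box mm [-99.5646 -10.7718] z 0.11417634759187248 rot [-1.5713  0.0002  1.8179] F [-0.4908 -0.095   0.1239] w 0.0701768148293032 q6 -2.0504043140288357
t 4.1 box mm [-99.5636 -10.791 ] z 0.11416985947017078 rot [-1.5713  0.0003  1.818 ] F [ 0.6364 -0.2337 -0.0685] w 0.07018802600508954 q6 -2.0504168186907203
```

View pics/s3.png

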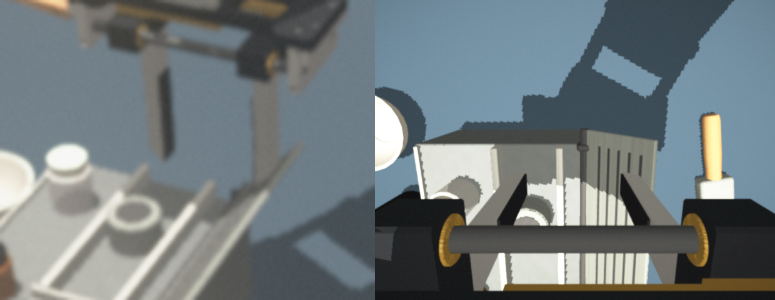

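Run:
```python
from h import *
o=ctrl.get_obs()
def pr(n,w):
    i=imaging.camera_info(n);T=np.linalg.inv(i["world_from_camera"]);c=(T@np.r_[w,1])[:3];return (i["K"]@c/c[2])[:2]
def world(b): return np.r_[R(p[2])@np.array(b[:2])/1e3+p[:2],b[2]/1e3]
def tri(obs): return least_squares(lambda w:np.concatenate([pr(n,w)-px for n,px in obs]),[.45,-.07,.12]).x
for nm,s,w in [("L",(286,173),(240,280)),("R",(326,182),(392,280))]:
    x=tri([("scene",s),("wrist",w)]); print(nm,R(p[2]).T@(x[:2]-p[:2])*1e3,x[2]*1e3)
for y in(-51,31):
  for b in [(-100,y,103),(-100,y,128),(-140,y,103)]: print(b,pr("wrist",world(b)),pr("scene",world(b)))
print(imaging.camera_info("wrist")["world_from_camera"], o["ee_pos"])
```

```text
L [-103.4393  -49.716 ] 129.02180246983997
R [-103.8387   24.0485] 129.2823683568346
(-100, -51, 103) [246.5376 270.6665] [286.6684 185.6796]
(-100, -51, 128) [237.763 286.133] [285.7885 174.6498]
(-140, -51, 103) [243.5032 197.7614] [296.0833 174.2042]
(-100, 31, 103) [396.2613 270.9275] [326.8684 195.8887]
(-100, 31, 128) [405.924  286.4293] [326.653  184.7418]
(-140, 31, 103) [399.8847 198.0201] [335.4677 183.8549]
[[-0.2459  0.9419  0.2288  0.3823]
 [ 0.9693  0.2392  0.0572 -0.086 ]
 [-0.0009  0.2358 -0.9718  0.3148]
 [ 0.      0.      0.      1.    ]] [ 0.4473 -0.0683  0.1142]
```

The triangulated tips are at about z 129, roughly 26 mm higher than the stated geometry implies. There is no contact force either. I'll go down in small steps and watch the force and the tip height.

apply_moves(deltas=[{"dp": [0,0.005,0],"roll": 0,"grip": -0.49},{"dp": [0,0.005,0],"roll": 0,"grip": -0.49},{"dp": [0,0,0],"roll": 0,"grip": -0.49}])

```text
time_s: 4.47
ee_pos: [0.4469, -0.0683, 0.1034]
eef_rot: [-1.57, -0.0, 1.818]
force: [1.6, -2.2, 0.7]
grip_width: 0.0703
```

Run:
```python
from h import *; import cv2
st()
a=imaging.camera("scene")[110:270,180:370];st()
cv2.imwrite("pics/s4.png",cv2.resize(a,(760,640-40),interpolation=cv2.INTER_CUBIC))
```

```text
t 4.475 box mm [-99.9035 -10.7248] z 0.1034489227780722 rot [-1.5702 -0.      1.818 ] F [ 1.5576 -2.2051  0.6741] w 0.07030102067074148 q6 -2.0504079693525266
t 4.525 box mm [-99.8488 -10.7662] z 0.10366425577560306 rot [-1.5704  0.0001  1.818 ] F [ 0.9552 -0.7718  0.2036] w 0.06985671712824705 q6 -2.05045499568964
```

View pics/s4.png

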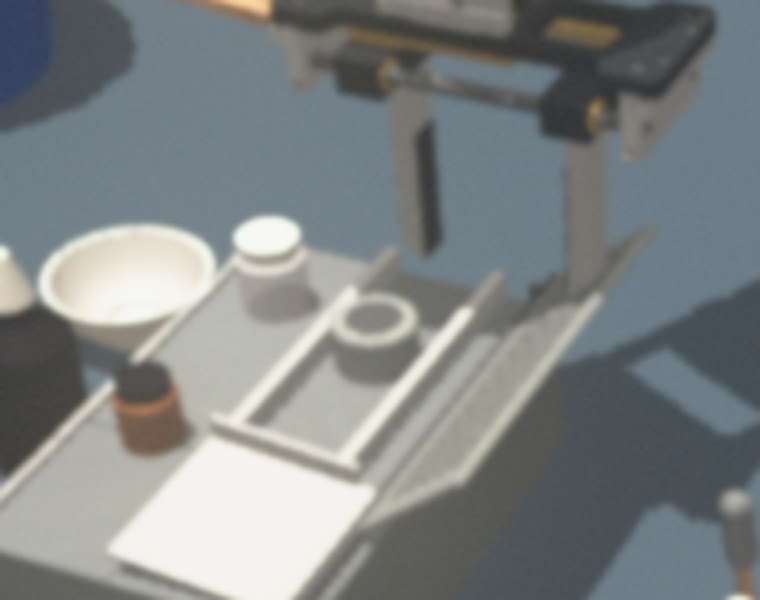

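The scene crop shows the left fingertip at about full-image (287,177). The right tip is at the plate, and the flap looks essentially shut. I'll go lower in small steps, checking the force and the flap change in the images numerically.

apply_moves(deltas=[{"dp": [0,0.004,0],"roll": 0,"grip": -0.49},{"dp": [0,0.004,0],"roll": 0,"grip": -0.49},{"dp": [0,0,0],"roll": 0,"grip": -0.49},{"dp": [0,0,0],"roll": 0,"grip": -0.49}])

```text
time_s: 5.03
ee_pos: [0.4471, -0.0684, 0.0958]
eef_rot: [-1.571, 0.0, 1.818]
force: [1.2, -2.1, -0.3]
grip_width: 0.0699
```

Run:
```python
from h import *; import cv2
st()
a=imaging.camera("scene");st()
s0=cv2.imread("pics/scene0.png")
cv2.imwrite("pics/s5f.png",a)
f=lambda i:cv2.resize(i[140:300,170:350],(400,356),interpolation=cv2.INTER_CUBIC)
cv2.imwrite("pics/s5.png",np.hstack([f(s0),f(a)]))
d=cv2.absdiff(a,s0).max(2)[190:300,170:300]>25; print("changed flap/near-plate px",d.sum())
```

```text
t 5.025 box mm [-99.751  -10.8072] z 0.09584651836020143 rot [-1.5707  0.0003  1.818 ] F [ 1.1588 -2.0568 -0.2616] w 0.069895321293769 q6 -2.0504126145460173
t 5.075 box mm [-99.7338 -10.8017] z 0.09588860335007204 rot [-1.5708  0.0003  1.818 ] F [-0.2016 -2.9613 -0.1318] w 0.06988604110628642 q6 -2.050417803453321
changed flap/near-plate px 1401
```

View pics/s5.png

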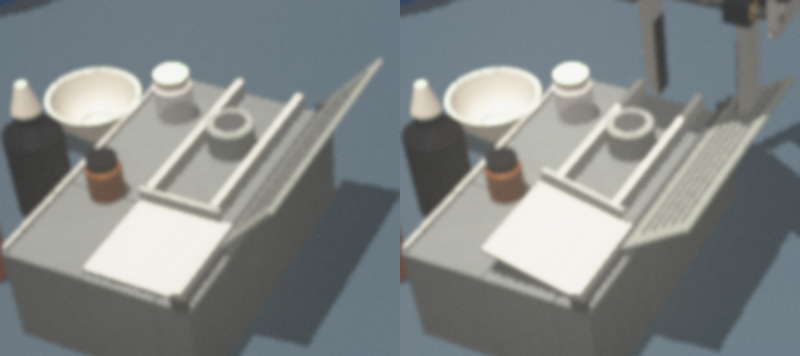

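The left half shows the shut state. The right half shows the plate partly down and the flap partly up, so the press is working. I'll use the near outer plate corner, now at about (300.5,245.6), to read the angle.

apply_moves(deltas=[{"dp": [0,0.004,0],"roll": 0,"grip": -0.49},{"dp": [0,0.004,0],"roll": 0,"grip": -0.49},{"dp": [0,0.004,0],"roll": 0,"grip": -0.49},{"dp": [0,0,0],"roll": 0,"grip": -0.49}])

```text
time_s: 5.58
ee_pos: [0.4471, -0.0681, 0.0836]
eef_rot: [-1.571, -0.0, 1.818]
force: [0.4, -0.5, 3.0]
grip_width: 0.0698
```

Run:
```python
from h import *; import cv2
i=imaging.camera_info("scene");T=np.linalg.inv(i["world_from_camera"])
def px(b):
    w=np.r_[R(p[2])@np.array(b[:2])/1e3+p[:2],b[2]/1e3,1];c=(T@w)[:3];return (i["K"]@c/c[2])[:2]
for th in(0,.3,.45,.6,.75,.85,.95): a=.85-th; print(th,px((70,70*np.cos(a),95+70*np.sin(a))),"flap corner",px((125,-83*np.cos(th),95+83*np.sin(th))))
st()
a=imaging.camera("scene")
f=lambda i:cv2.resize(i[140:300,170:350],(720,600),interpolation=cv2.INTER_CUBIC)
cv2.imwrite("pics/s6.png",f(a))
```

```text
0 [291.2947 236.929 ] flap corner [206.7146 261.5642]
0.3 [299.6305 246.8095] flap corner [206.1788 251.1128]
0.45 [302.672  251.9838] flap corner [207.4291 246.4997]
0.6 [304.8678 257.136 ] flap corner [209.7049 242.4535]
0.75 [306.1794 262.1377] flap corner [212.9867 239.0864]
0.85 [306.5551 265.3293] flap corner [215.7117 237.2702]
0.95 [306.5337 268.3682] flap corner [218.843  235.8287]
t 5.575 box mm [-99.7606 -10.5826] z 0.08358041548512385 rot [-1.5706 -0.0002  1.818 ] F [ 0.3685 -0.4562  3.0461] w 0.06983808997090113 q6 -2.050381773689037
```

View pics/s6.png

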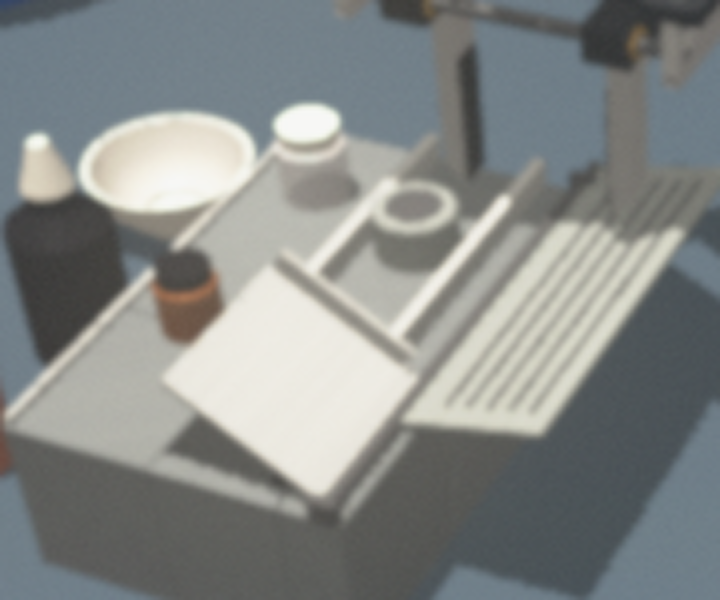

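The plate corner is at (305.8,256), which gives about 0.6 to 0.65 rad. I need about 9 mm more.

apply_moves(deltas=[{"dp": [0,0.003,0],"roll": 0,"grip": -0.49},{"dp": [0,0.003,0],"roll": 0,"grip": -0.49},{"dp": [0,0.0035,0],"roll": 0,"grip": -0.49},{"dp": [0,0,0],"roll": 0,"grip": -0.49},{"dp": [0,0,0],"roll": 0,"grip": -0.49}])

```text
time_s: 6.25
ee_pos: [0.4471, -0.0682, 0.0744]
eef_rot: [-1.571, -0.0, 1.818]
force: [1.0, 3.0, 3.4]
grip_width: 0.07
```

apply_moves(deltas=[{"dp": [0,0,-0.004],"roll": 0,"grip": -0.49},{"dp": [0,0,-0.004],"roll": 0,"grip": -0.49},{"dp": [0,0,-0.005],"roll": 0,"grip": -0.49},{"dp": [0,0,-0.005],"roll": 0,"grip": -0.49},{"dp": [0,0,-0.005],"roll": 0,"grip": -0.49},{"dp": [0,0,-0.005],"roll": 0,"grip": -0.49},{"dp": [0,0,-0.006],"roll": 0,"grip": -0.49},{"dp": [0,0,-0.006],"roll": 0,"grip": -0.49},{"dp": [0,0,0],"roll": 0,"grip": -0.49}])

```text
time_s: 7.38
ee_pos: [0.4867, -0.0583, 0.0745]
eef_rot: [-1.572, 0.0, 1.818]
force: [2.9, 0.0, 4.0]
grip_width: 0.0701
```

Run:
```python
from h import *; import cv2
st()
a=imaging.camera("scene")
f=lambda i:cv2.resize(i[140:300,170:350],(720,600),interpolation=cv2.INTER_CUBIC)
cv2.imwrite("pics/s7.png",f(a))
```

```text
t 7.375 box mm [-58.9003 -10.7058] z 0.07449268663195205 rot [-1.5722  0.0002  1.818 ] F [2.8575 0.0225 3.9799] w 0.07006335577292325 q6 -2.0123210143947867
```

View pics/s7.png

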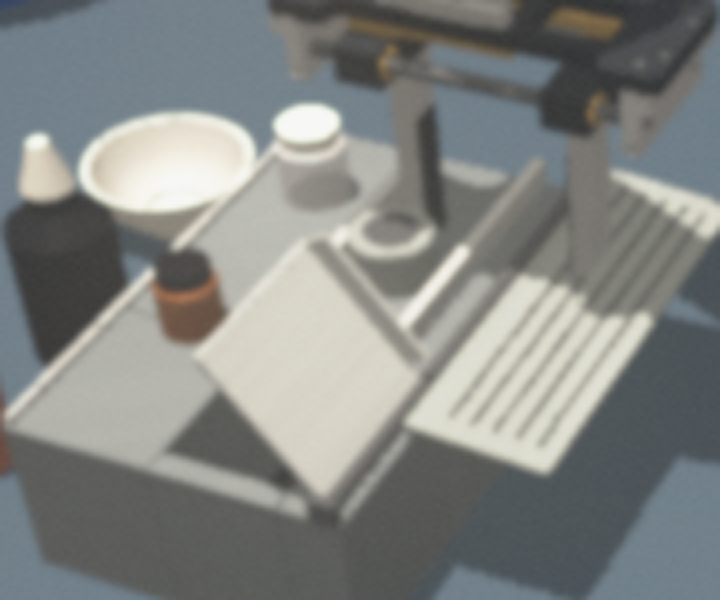

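The plate corner at (307,265.9) gives about 0.87 rad, so the plate is level. The tin has moved along to crop (390,235) with the lane finger behind it. I'll continue the push.

apply_moves(deltas=[{"dp": [0,0,-0.006],"roll": 0,"grip": -0.49},{"dp": [0,0,-0.006],"roll": 0,"grip": -0.49},{"dp": [0,0,-0.006],"roll": 0,"grip": -0.49},{"dp": [0,0,-0.006],"roll": 0,"grip": -0.49},{"dp": [0,0,-0.006],"roll": 0,"grip": -0.49},{"dp": [0,0,-0.006],"roll": 0,"grip": -0.49},{"dp": [0,0,-0.006],"roll": 0,"grip": -0.49},{"dp": [0,0,-0.006],"roll": 0,"grip": -0.49},{"dp": [0,0,-0.006],"roll": 0,"grip": -0.49},{"dp": [0,0,-0.006],"roll": 0,"grip": -0.49}])

```text
time_s: 8.68
ee_pos: [0.5445, -0.0437, 0.0744]
eef_rot: [-1.571, 0.0, 1.818]
force: [-2.2, -0.1, 3.8]
grip_width: 0.0697
```

apply_moves(deltas=[{"dp": [0,0,-0.006],"roll": 0,"grip": -0.49},{"dp": [0,0,-0.006],"roll": 0,"grip": -0.49},{"dp": [0,0,-0.006],"roll": 0,"grip": -0.49},{"dp": [0,0,-0.005],"roll": 0,"grip": -0.49},{"dp": [0,0,-0.004],"roll": 0,"grip": -0.49},{"dp": [0,0,0],"roll": 0,"grip": -0.49},{"dp": [0,0,0],"roll": 0,"grip": -0.49}])

```text
time_s: 9.55
ee_pos: [0.5707, -0.0371, 0.0746]
eef_rot: [-1.572, 0.0, 1.818]
force: [2.1, 0.6, 2.9]
grip_width: 0.0699
```

Run:
```python
from h import *; import cv2
st()
a=imaging.camera("scene")
f=lambda i:cv2.resize(i[140:300,170:350],(400,356),interpolation=cv2.INTER_CUBIC)
b=imaging.camera("wrist")
cv2.imwrite("pics/s8.png",np.hstack([f(a),cv2.resize(b[160:,100:520],(400,356))]))
```

```text
t 9.55 box mm [ 27.752 -10.673] z 0.07461385791396824 rot [-1.5722  0.0002  1.8178] F [2.1121 0.5862 2.9317] w 0.06994404408953865 q6 -1.9470399619166543
```

View pics/s8.png

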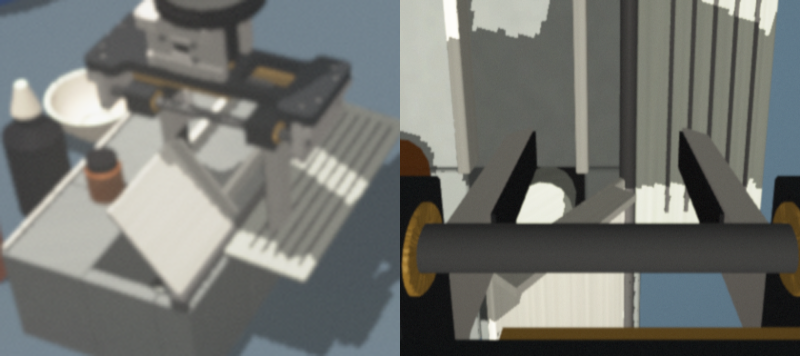

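Run:
```python
from h import *
i=imaging.camera_info("wrist");T=np.linalg.inv(i["world_from_camera"])
def px(b):
    w=np.r_[R(p[2])@np.array(b[:2])/1e3+p[:2],b[2]/1e3,1];c=(T@w)[:3];q=(i["K"]@c/c[2])[:2];return ((q-[100,160])*[400/420,356/320]+[400,0]).round()
print("well edge x40:",px((40,-82,90)),px((40,-22,90)))
for z in(36,116):
  for x in (56,65,75): print(z,x,"near",px((x-20,-50,z)),"c",px((x,-50,z)),"right",px((x,-30,z)))
```

```text
well edge x40: [471. 169.] [588. 169.]
36 56 near [549. 123.] c [550. 157.] right [580. 157.]
36 65 near [549. 139.] c [550. 172.] right [580. 172.]
36 75 near [550. 155.] c [551. 188.] right [580. 188.]
116 56 near [522. 186.] c [524. 233.] right [568. 233.]
116 65 near [523. 208.] c [525. 253.] right [568. 254.]
116 75 near [524. 231.] c [526. 275.] right [569. 275.]
```

In the wrist view the disc has its right edge at u≈577 and its centre at about (550,195). That matches the tin standing on the well floor (z 36, x≈78), so it has dropped. I'll back off 20 mm, then let the plate up gently.

apply_moves(deltas=[{"dp": [0,0,0.006],"roll": 0,"grip": -0.49},{"dp": [0,0,0.007],"roll": 0,"grip": -0.49},{"dp": [0,0,0.007],"roll": 0,"grip": -0.49},{"dp": [0,-0.003,0],"roll": 0,"grip": -0.49},{"dp": [0,-0.005,0],"roll": 0,"grip": -0.49},{"dp": [0,-0.005,0],"roll": 0,"grip": -0.49},{"dp": [0,-0.005,0],"roll": 0,"grip": -0.49},{"dp": [0,-0.005,0],"roll": 0,"grip": -0.49},{"dp": [0,-0.005,0],"roll": 0,"grip": -0.49},{"dp": [0,-0.005,0],"roll": 0,"grip": -0.49}])

```text
time_s: 10.9
ee_pos: [0.5508, -0.042, 0.1076]
eef_rot: [-1.571, -0.0, 1.818]
force: [0.3, -0.8, 0.5]
grip_width: 0.0699
```

apply_moves(deltas=[{"dp": [0,-0.005,0],"roll": 0,"grip": -0.49},{"dp": [0,-0.005,0],"roll": 0,"grip": -0.49},{"dp": [0,-0.01,0],"roll": 0,"grip": -0.49},{"dp": [0,-0.02,0],"roll": 0,"grip": -0.49},{"dp": [0,-0.03,0],"roll": 0,"grip": -0.49},{"dp": [0,-0.03,0],"roll": 0,"grip": -0.49},{"dp": [0,-0.03,0.02],"roll": 0,"grip": -0.49},{"dp": [0,-0.01,0.03],"roll": 0,"grip": -0.49},{"dp": [0,0,0.03],"roll": 0,"grip": -0.49},{"dp": [0,0,0],"roll": 0,"grip": -0.49}])

```text
time_s: 12.15
ee_pos: [0.4725, -0.0618, 0.2485]
eef_rot: [-1.572, 0.001, 1.817]
force: [0.9, 0.4, -0.1]
grip_width: 0.0701
```

Run:
```python
from h import *; import cv2
st()
a=imaging.camera("scene");b=imaging.camera("wrist")
f=lambda i:cv2.resize(i[140:300,140:350],(420,320),interpolation=cv2.INTER_CUBIC)
cv2.imwrite("pics/s9.png",np.hstack([f(a),cv2.resize(b,(380,320))]))
```

```text
t 12.15 box mm [-73.5884 -10.6892] z 0.24846887170443416 rot [-1.5722  0.0006  1.8172] F [ 0.9244  0.359  -0.1041] w 0.07013919904368303 q6 -2.0243220219315274
```

View pics/s9.png

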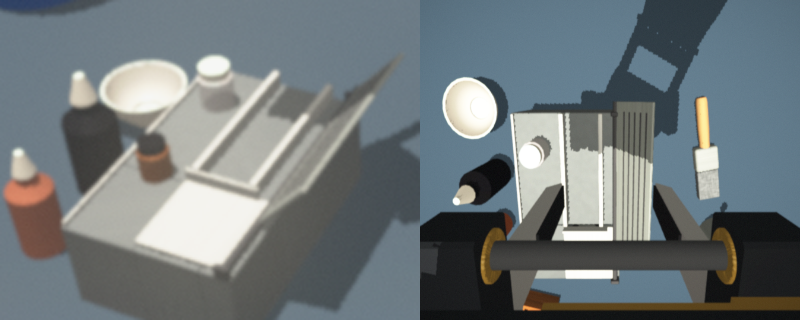

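The lane is empty, the flap is flat over the well, and the plate is up. The jars, bottles, bowl and brush are unmoved and the arm is clear, so I'm handing in.

```bash
python3 -c "
from station import ctrl
print(ctrl.hand_in())"
```

```text
the job is handed in; nothing more can be done
None
```

The tin is in the well, the flap is shut over it, and the job is handed in at about 12.2 s.

**What I did:** One fingertip pressed the plate level, with the flap at about 0.87 rad, and slid along it. The other fingertip pushed the tin down the lane until it dropped. I then backed off 20 mm and let the plate up slowly.

**Last checks:**
- **Before release:** the wrist view matched the tin standing on the well floor, at box x about 78.
- **After release:** the lane was empty, the flap was flat and the plate was fully up. The force was near zero and the gripper was well above the box. The jars, bottles, bowl and brush looked unmoved; the brush pot was outside the final crops.
- **Forces:** the wrist readings I took stayed within about 5 N.

**One disagreement:** the fingertips measured about 20 to 26 mm higher than the stated "11 mm ahead of the TCP". I set the press depth from the plate angle in the camera images and from the force readings instead.

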